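# Set the bench dogs and board for planing

## Robot

A 6-joint arm with a two-finger parallel gripper is mounted at the origin on the work surface. World frame = base frame: x ahead of the robot, y to its left, z up, the work surface at z = 0. Lengths are in m, angles in degrees, forces in N, time in s.
With the tool pointing down it reaches from about 0.3 to 0.75 m from the base axis. Payload 8.5 kg.
Tool frame: the origin (TCP) lies at the centre of the arm's flange, where the gripper is bolted on; the fingertips stand 173 mm ahead of it and the grasp point (between the pads) lies 155 mm ahead of it (env.grip_point_offset is the z of the grasp point in the tool frame, in m); z points along the fingers, y is the direction in which the jaws open and shut (so a half turn about z gives the same grasp; the last joint's range is limited). The gripper opens to 85 mm and grips with 20 to 120 N. Pads are 22 mm wide; open, the fingers measure 114 mm over their backs; the gripper's body (76 mm by 85 mm) begins 54 mm behind the grasp point. The pads swing forward as they close: fully open they stand 13 mm farther back than shut.
Start: joints at [-83.268, 21.807, 74.336, -0, 83.858, -12.336], TCP at [0.18, -0.52, 0.405] pointing down, gripper open.
Joint ranges: [-178.18, 178.18], [-50.72, 133.34], [12.68, 142.11], [-81.47, 261.47], [9.98, 163.14], [-165.26, 165.26]. Speed limits (degrees/s): [136.94, 136.94, 180, 180, 180, 180].

## Interface

Orientations are given as a 3x3 rotation matrix whose columns are the frame's x, y, z axes.
In Python, from rig import env, get_image, nets gives the robot as it stands.
- The arm moves only by the tool send_rows, never from a script. Its arguments are lists of equal length, an entry for each row: "xyz": the shift along the tool's x, y, z in mm, a list of three; "spin": the turn about the tool's z in degrees. A call has 1 to 20 rows; each row is the pose to reach, as a shift and turn from the pose measured when the call began, along the tool's axes at that moment; what a row does not reach only later rows make up. A row lasts 1/8 s, in which the tool goes at most 62.5 mm and 10.7 degrees, less where a joint would pass 70% of its speed; a pose out of reach is approached as far as the arm can. A call with a gripper value outside its range is refused whole. "hand" is the opening, from 0 (shut) to 1 (fully open), set as the call begins (left out, the last holds). The fingers move at their own pace and stop on an object; "force" is the grip in N (left out, the last holds). Time passes only in rows, so rows that repeat a pose let the fingers close. It gives the time, the measured TCP pose, the force and the opening at its end, in the units of the state.
- env.observe(): the state, without advancing time (a new reading comes with each control period).
- get_image(name): name is "scene" or "top"; returns a dict with "pixels" (480x640x3 uint8, red, green, blue), "range_z" (480x640 float32, m along the optical axis (not along the pixel's ray), 0 where there is no reading), "fov_y" (degrees; the focal length in pixels is half the picture's height over the tangent of half this angle, whatever the lens; pixels are square), "cx", "cy" (the principal point, pixels), "k1" (the pictures are not rectified: a ray, as slopes to the right and down, at radius r is drawn at 1 + k1 r^2 times it, then the intrinsics apply), "cam_to_world" (4x4, takes a point from camera to world coordinates). Camera axes: x right, y down, z forward; pixel columns grow to the right and rows downward; lengths in m; the calibration is good to about 2 mm. A picture is of the moment at which its call begins.
- env.close_job(): hands the job in, once; it reports no verdict.
Trained networks look in a picture, given as the dict that the camera call returned (one of the last four; its "shot" number tells which), for a name from the list of things; names that differ only in an ending like _2 or _b are one class to them, and where a whole thing is asked for, a point or a joint stands for the part that bears it (a point fixed in the world has none). Each returns a list of dicts, best first, with "confidence" (0 to 1); they miss things now and then, are a little off and sometimes report something else, mostly with a low value. They report only what shows in the picture. A call takes as long as a camera call.
- nets.silhouettes(picture, name): "pixels" (480x640 bool, what is visible of it) and "box" ([centre column, centre row, width, height] in pixels, round what is visible of it).
The state is a dict: "time_s": time; "q": joint angles; "qvel": joint speeds; "joint_efforts": joint torques, N m; "position": TCP position; "tool_rot": TCP orientation; "ft_force": force on the tool from outside, world axes, zero at the start; "wrist_torque": the same for the moment, N m; "grip_width": finger opening in m.
Only numpy, scipy, OpenCV 4.12 (cv2) and the standard library are available. Lean on these libraries where they do the work, as an engineer would, in place of code of your own. Each camera call takes 0.05 s, during which the arm holds its last target. There are 200 camera calls.

## Task

Get the oak board ready for planing, using only your fingertips and picking nothing up. Of the two bench dogs facing the board's left end (left as the robot looks at it), one stands higher than the board's top face and the plane would strike it: press that one down gently until its top is below the board's face but still stands clearly proud of the bench slab, like its neighbour; and push the board gently along the slab until its end is butted squarely against both of these dogs. Leave the other dogs, the plane and the try square as they are, and withdraw.

Things in the scene. Friction and masses are not known exactly. Their poses are not given: they have to be found in the camera images.
- slab: The raised bench slab: a fixed flat beech slab 320 x 620 mm, 45 mm thick, standing on two wooden bearers on the bench, with a grid of 3 x 6 round dog holes (21 mm wide, 96 mm apart). Origin at the centre of its foot, on the bench; its flat top is 90 mm above the origin. x axis across the slab (away from the robot), y axis along it (to the robot's left), z up. It is turned by up to 0.2 rad.
- dog_proud_top (a point): Centre of the flat top of the proud dog, the one to press. A round upright steel pin 19 mm in diameter and 85 mm long in a slab hole, one of the two that face the board's left (+y) end; these two stand in adjacent holes 96 mm apart, at slab x = -96 mm and x = 0, both at slab y = 144 mm. Which of the two holes is the proud dog's varies. It slides only up and down, and its 7 N of friction (about 8 N to press it slowly) keeps it at whatever height it is left.
- dog_proud (a joint): Height of the proud dog's top above the slab's top, in m (0 = flush, grows upward). It starts at 0.036 to 0.046.
- dog_low_top (a point): Centre of the flat top of the low dog, the other of the two facing the board's end: same pin, top 12 to 20 mm above the slab, already right; leave it so.
- dog_spare_a_top (a point): Centre of the top of a spare dog (same pin) parked in the row of holes at slab x = 96 mm, beside the board's path, at slab y = 144 or 240 mm; its top stands 30 to 45 mm above the slab. Leave alone.
- dog_spare_b_top (a point): Centre of the top of the other spare dog (same pin), parked in the same row in the other of those two holes; its top stands 5 to 15 mm above the slab. Leave alone.
- board: The loose oak board, 120 x 240 x 28 mm (x, y, z), 0.4 to 0.85 kg, flat on the slab, long y axis roughly along the slab's y. Origin at the centre of its underside. Its left (+y) end starts 20 to 55 mm short of the two dogs, up to 0.08 rad askew. It slides with 3 to 9 N; swinging it square against the dogs can take 15 N. In place, its centre is near slab x = -48 mm and its left end at slab y = 134.5 mm.
- board_end_near (a point): Robot-side corner of the board's left end: on the upright corner edge, half-way up (14 mm above the slab's top).
- board_end_far (a point): Far corner of the board's left end, on the upright corner edge, half-way up.
- board_push (a point): Middle of the board's right (-y) end face, half-way up: where to push. One shut fingertip tends to leave the board askew; two fingertips set apart across the end bring it square. The slab is clear to the right of it for at least 130 mm.
- plane: Iron jack plane with dark wooden handles, 355 x 62 x 115 mm high, standing along the far right edge of the slab, beyond the board. Origin at the centre of its sole. Leave alone.
- square: Try square lying flat at the left end of the slab, beyond the two dogs: wooden stock 40 x 100 x 18 mm (x, y, z), steel blade 150 mm long pointing away from the robot. Origin under the centre of the stock. Leave alone.

How it is judged:
By the outcome, as a careful person would: the job done as asked, in the order asked, and still so for the second after the job is handed in, with the robot touching nothing.
It also fails if it takes over 45 s, if anything falls off the work surface, if the arm or the gripper's body presses on something with over 40 N, if the wrist force passes 120 N, or if a joint passes its speed limit or range.

## Working session

There is one attempt and no reset: what is moved stays moved. The work goes in short steps, Python scripts to look and compute and a tool call to move; the robot and the scene stay as the last step left them, time stands still between calls to the robot, and variables do not carry over. Pictures are saved under pics/ and viewed, on a budget of 10 in all, crops included, one or two more only if the job needs it, and the job is handed in when it is done.

Besides the shell and the picture viewer there is one more tool, called after ">>>" as name([rows], argument=value, ...), one row to a line, values as JSON. send_rows: Moves the arm, as the interface text tells. Its arguments: {"type":"object","properties":{"xyz":{"type":"array"},"spin":{"type":"array"},"hand":{"type":"number"},"force":{"type":"number"}},"required":["xyz","spin"]}

```bash
mkdir -p pics; cat > h.py <<'E'
import numpy as np, cv2
from rig import env, get_image, nets
def cloud(im):
    f=240/np.tan(np.radians(im["fov_y"])/2)
    v,u=np.mgrid[0:480,0:640].astype(float)
    K=np.array([[f,0,im["cx"]],[0,f,im["cy"]],[0,0,1.]])
    p=cv2.undistortPoints(np.stack([u.ravel(),v.ravel()],1)[:,None],K,np.array([im["k1"],0,0,0.]))[:,0].reshape(480,640,2)
    z=im["range_z"].astype(float)
    P=np.stack([p[...,0]*z,p[...,1]*z,z],-1)
    T=np.array(im["cam_to_world"])
    W=P@T[:3,:3].T+T[:3,3]; W[z==0]=np.nan
    return W
def save(im,n): cv2.imwrite("pics/"+n,im["pixels"][...,::-1])
E
python3 - <<'E'
from h import *
s=env.observe(); print(s["time_s"],s["position"],np.round(s["tool_rot"],3).tolist(),s["grip_width"])
for n in("top","scene"):
    im=get_image(n); save(im,n+"0.png"); W=cloud(im); np.save(n+"0.npy",W)
    print(n,np.round(np.array(im["cam_to_world"])[:3,3],3))
    for k in("slab","board","dog_proud_top","dog_low_top","square","plane"):
        for r in nets.silhouettes(im,k)[:5]:
            m=r["pixels"]; q=W[m]; q=q[~np.isnan(q[:,0])]
            print(k,round(r["confidence"],2),np.round(r["box"]),m.sum(),np.round(np.median(q,0),3) if len(q) else None,np.round(np.percentile(q[:,2],[5,95]),3) if len(q) else None)
            if k in("slab","board"): np.save(f"{n}_{k}.npy",m); break
E
```

```text
0.0 [ 0.17967076 -0.51976929  0.40410438] [[0.945, 0.327, -0.0], [0.327, -0.945, 0.002], [0.0, -0.001, -1.0]] 0.08559399326270904
top [0.48  0.099 0.901]
slab 0.25 [354. 242. 180. 111.] 13914 [0.575 0.019 0.118] [0.116 0.12 ]
board 0.89 [353. 242. 177. 111.] 13920 [0.575 0.019 0.118] [0.116 0.12 ]
dog_proud_top 0.67 [356. 241. 178. 108.] 13941 [0.575 0.019 0.118] [0.116 0.12 ]
dog_proud_top 0.52 [237. 231.  17.  16.] 198 [0.59  0.183 0.127] [0.092 0.13 ]
dog_low_top 0.55 [252. 295.  20.  16.] 151 [0.498 0.164 0.105] [0.099 0.108]
square 0.93 [180. 286.  95. 134.] 5392 [0.483 0.286 0.1  ] [0.093 0.111]
square 0.17 [161. 178.  11.  17.] 170 [0.667 0.297 0.103] [0.09  0.107]
plane 0.97 [395. 119. 234.  82.] 11023 [ 0.749 -0.045  0.115] [0.096 0.191]
scene [1.288 0.079 0.696]
slab 0.75 [273. 282. 454. 227.] 41667 [0.686 0.094 0.088] [0.048 0.091]
board 0.87 [255. 225. 157.  74.] 9584 [0.598 0.015 0.117] [0.096 0.118]
dog_proud_top 0.89 [360. 229.  15.  27.] 310 [0.6   0.182 0.113] [0.089 0.128]
dog_low_top 0.23 [361. 229.  14.  30.] 287 [0.6   0.182 0.114] [0.091 0.128]
square 0.93 [405. 207.  98.  81.] 2742 [0.484 0.283 0.097] [0.091 0.109]
square 0.43 [256. 225. 166.  74.] 9644 [0.598 0.015 0.117] [0.095 0.118]
square 0.37 [440. 269.  13.  19.] 177 [0.674 0.292 0.1  ] [0.088 0.104]
square 0.2 [273. 282. 456. 226.] 40358 [0.686 0.098 0.088] [0.05 0.09]
plane 0.96 [194. 296. 270.  96.] 14632 [ 0.77  -0.067  0.113] [0.094 0.185]
```

View pics/top0.png

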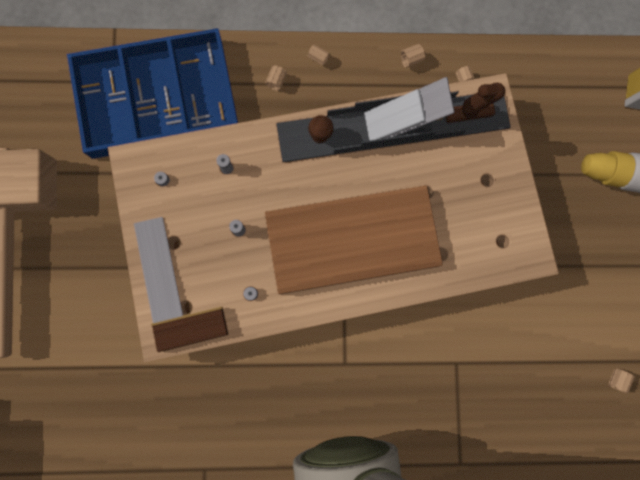

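View pics/scene0.png

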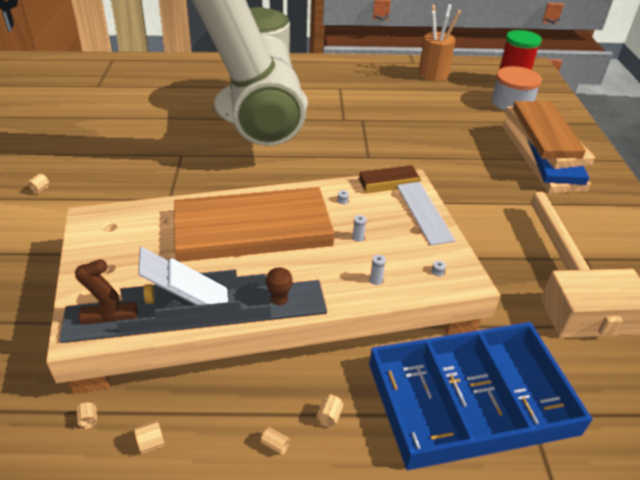

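The top view shows the proud dog at (237,228), the low one at (250,294), the spares at (225,163) and (161,178), and the board centred on (353,241). In the scene view the proud dog at (360,229) is clearly taller than the low dog at (343,197). Next I'll measure precisely.

```bash
cat >> h.py <<'E'
def rect(P):  # xy in m
    c,s,a=cv2.minAreaRect((P[:,:2]*1000).astype(np.float32)); return np.round(cv2.boxPoints((c,s,a)),1).tolist(),np.round(c,1),np.round(s,1),round(a,2)
def measure(W,zmax=0.2):
    z=W[...,2]; out={}
    def near(p,r): return np.hypot(W[...,0]-p[0],W[...,1]-p[1])<r
    for k,p in dict(proud=(.59,.183),low=(.498,.166),sa=(.685,.2),sb=(.665,.296)).items():
        m=near(p,.02)&(z>.093)
        if m.sum()<5: continue
        zt=np.percentile(z[m],90); t=W[m&(z>zt-.004)]
        c,r=cv2.minEnclosingCircle((t[:,:2]*1000).astype(np.float32))
        out[k]=(np.round(np.median(t,0)*1000,1),np.round(t.mean(0)*1000,1),np.round(c,1),round(r,1),len(t))
    m=(z>.112)&(z<.124)&near((.575,.03),.16)
    n,l,st,_=cv2.connectedComponentsWithStats(m.astype(np.uint8)); i=1+st[1:,4].argmax()
    out["board"]=rect(W[l==i]),np.median(z[l==i])
    return out
E
python3 - <<'E'
from h import *
for n in("top","scene"):
    W=np.load(n+"0.npy"); z=W[...,2]
    for k,v in measure(W).items(): print(n,k,v)
    m=(abs(z-.089)<.006); m=cv2.morphologyEx(m.astype(np.uint8),cv2.MORPH_OPEN,np.ones((3,3)))
    k,l,st,_=cv2.connectedComponentsWithStats(m); i=1+st[1:,4].argmax(); print("slab",rect(W[l==i]),np.median(z[l==i]))
E
```

```text
top proud (array([592.5, 183.9, 128.1]), array([592.4, 184.1, 128.3]), array([592.4, 184.4]), 9.5, 139)
top low (array([498.4, 165.3, 105.6]), array([498.5, 165.2, 105.9]), array([498.5, 165.3]), 9.3, 130)
top sa (array([687. , 203.2, 132.4]), array([686.9, 203.1, 132.3]), array([687.3, 203.2]), 10.0, 140)
top sb (array([668.6, 298.1, 104.4]), array([668.7, 298.1, 104.3]), array([668.7, 298.5]), 9.6, 119)
top board (([[497.1000061035156, 125.30000305175781], [536.7999877929688, -112.0], [655.2999877929688, -92.19999694824219], [615.5999755859375, 145.10000610351562]], array([576.2,  16.6]), array([120.2, 240.6]), 9.5), np.float64(0.11817182655763803))
slab ([[402.5, 316.8999938964844], [526.0999755859375, -293.20001220703125], [842.0, -229.1999969482422], [718.4000244140625, 380.8999938964844]], array([622.3,  43.8]), array([322.3, 622.5]), 11.45) 0.09022310219782703
scene proud (array([595.6, 182.3, 126.6]), array([595.5, 182.4, 126.6]), array([594.8, 182.9]), 10.2, 90)
scene low (array([501.4, 163.2, 103.6]), array([501.1, 163.2, 103.7]), array([500.6, 164.3]), 10.3, 73)
scene sa (array([690.1, 200.6, 130.9]), array([689.7, 200.4, 130.6]), array([689.2, 201. ]), 9.7, 101)
scene sb (array([670.6, 294. , 102.5]), array([670.5, 294. , 102.4]), array([668.8, 293.3]), 11.4, 102)
scene board (([[496.6000061035156, 123.5999984741211], [536.2999877929688, -114.0], [658.5, -93.5999984741211], [618.7999877929688, 144.0]], array([577.6,  15. ]), array([123.9, 240.9]), 9.49), np.float64(0.11681012449537936))
slab ([[401.29998779296875, 314.20001220703125], [523.2000122070312, -295.5], [842.4000244140625, -231.8000030517578], [720.5999755859375, 378.0]], array([621.9,  41.2]), array([325.6, 621.8]), 11.3) 0.08887538172965731
```

>>> send_rows([
  [12, -11, 0],
  [37, -32, 0],
  [74, -64, 0],
  [112, -96, 0],
  [155, -133, 0],
  [199, -170, 0],
  [242, -207, 0],
  [285, -244, 0],
  [329, -281, 0],
  [372, -318, 0],
  [416, -355, 0],
  [459, -393, 0],
  [496, -424, 0],
  [534, -456, 0],
  [565, -483, 0],
  [589, -504, 0],
  [608, -520, 0],
  [620, -531, 0],
  [620, -531, 30],
  [620, -531, 60],
], spin=[-2, -6, -10, -15, -20, -26, -32, -38, -44, -50, -56, -62, -67, -72, -76, -79, -81, -82.3, -82.3, -82.3], hand=0)

```text
time_s: 3.2
position: [0.5917, 0.1849, 0.3442]
tool_rot: [[-0.198, 0.98, 0.0], [0.98, 0.198, 0.0], [-0.0, 0.0, -1.0]]
ft_force: [1.2, 0.8, 0.0]
grip_width: -0.0
```

>>> send_rows([
  [0, 0, 10],
  [0, 0, 22],
  [0, 0, 30],
  [0, 0, 36],
  [0, 0, 39],
  [0, 0, 40.5],
  [0, 0, 42],
  [0, 0, 43.5],
  [0, 0, 45],
  [0, 0, 46.5],
  [0, 0, 48],
  [0, 0, 48],
], spin=[0, 0, 0, 0, 0, 0, 0, 0, 0, 0, 0, 0])

```text
time_s: 4.7
position: [0.5916, 0.185, 0.2968]
tool_rot: [[-0.198, 0.98, 0.001], [0.98, 0.198, 0.0], [-0.0, 0.001, -1.0]]
ft_force: [-1.7, -0.0, 5.7]
grip_width: -0.0002
```

>>> send_rows([
  [0, 0, 1.5],
  [0, 0, 3],
  [0, 0, 4.5],
  [0, 0, 6],
  [0, 0, 7.5],
  [0, 0, 9],
  [0, 0, 10.5],
  [0, 0, 12],
  [0, 0, 13.5],
  [0, 0, 15],
  [0, 0, 16.5],
  [0, 0, 17.5],
  [0, 0, 17.5],
], spin=[0, 0, 0, 0, 0, 0, 0, 0, 0, 0, 0, 0, 0])

```text
time_s: 6.32
position: [0.5916, 0.185, 0.2798]
tool_rot: [[-0.198, 0.98, 0.002], [0.98, 0.198, 0.0], [-0.0, 0.002, -1.0]]
ft_force: [-1.6, 0.3, 4.7]
grip_width: -0.0004
```

>>> send_rows([
  [0, 0, -8],
  [0, 0, -30],
  [0, 0, -60],
  [-10, -1, -85],
  [-30, -4, -90],
  [-60, -9, -90],
  [-95, -14, -90],
  [-130, -20, -90],
  [-165, -25, -90],
  [-200, -30, -90],
  [-235, -35, -90],
  [-265, -40, -90],
  [-290, -44, -90],
  [-308, -47, -90],
  [-319, -48, -90],
  [-319, -48, -90],
], spin=[0, 0, 0, 0, 0, 0, 0, 0, 0, 0, 0, 0, 0, 0, 0, 0], hand=1)

```text
time_s: 8.32
position: [0.6076, -0.1377, 0.3695]
tool_rot: [[-0.198, 0.98, 0.001], [0.98, 0.198, 0.0], [0.0, 0.001, -1.0]]
ft_force: [0.4, 0.6, 0.5]
grip_width: 0.0852
```

```bash
python3 - <<'E'
from h import *
print(env.observe()["position"])
for n in ("top","scene"):
    im=get_image(n); save(im,n+"1.png"); W=cloud(im)
    for k,v in measure(W).items(): print(n,k,v)
E
```

```text
[ 0.60764083 -0.13766742  0.36947683]
top proud (array([591.6, 183.7, 106.6]), array([592. , 184. , 106.7]), array([592.3, 184.2]), 9.2, 117)
top low (array([499.1, 165.1, 105.6]), array([498.7, 165. , 105.9]), array([498.6, 165. ]), 9.3, 129)
top sa (array([686.9, 203.1, 132.3]), array([686.8, 203.1, 132.4]), array([686.7, 203.3]), 9.8, 141)
top sb (array([668.5, 298.3, 104.2]), array([668.7, 298.3, 104.2]), array([668.6, 298.5]), 9.6, 126)
top board (([[496.8999938964844, 125.30000305175781], [536.7000122070312, -111.69999694824219], [655.5, -91.80000305175781], [615.7000122070312, 145.1999969482422]], array([576.2,  16.7]), array([120.4, 240.3]), 9.53), np.float64(0.11813797931696868))
scene proud (array([595.9, 182.1, 104.9]), array([595.3, 182.2, 104.9]), array([594.2, 182.1]), 9.8, 85)
scene low (array([501.2, 162.9, 104.1]), array([501. , 162.9, 104.1]), array([500. , 163.9]), 11.2, 70)
scene sa (array([690.2, 200.3, 130.7]), array([689.7, 200.1, 130.5]), array([688.3, 200. ]), 10.6, 105)
scene sb (array([670.7, 293.7, 102.4]), array([670.2, 294. , 102.3]), array([669.2, 293.8]), 10.3, 99)
scene board (([[496.5, 123.80000305175781], [535.5, -113.9000015258789], [659.2999877929688, -93.5999984741211], [620.2999877929688, 144.10000610351562]], array([577.9,  15.1]), array([125.5, 240.9]), 9.32), np.float64(0.11682325444090336))
```

Dog pressed: its top is at 106.6 mm, the neighbour's at 105.6 mm. Now I'll lower the open fingers behind the board.

>>> send_rows([
  [0, 0, 15],
  [0, 0, 35],
  [0, 0, 55],
  [0, 0, 75],
  [0, 0, 88],
  [0, 0, 97],
  [0, 0, 102],
  [0, 0, 105],
  [0, 0, 105],
], spin=[0, 0, 0, 0, 0, 0, 0, 0, 0])

```text
time_s: 9.55
position: [0.6078, -0.1366, 0.2649]
tool_rot: [[-0.199, 0.98, 0.002], [0.98, 0.199, 0.0], [-0.0, 0.002, -1.0]]
ft_force: [0.3, 0.1, 0.6]
grip_width: 0.0855
```

```bash
python3 - <<'E'
from h import *
print(env.observe()["ft_force"])
im=get_image("scene"); W=cloud(im)
c=im["pixels"][120:330,60:360,::-1]; cv2.imwrite("pics/s2.png",cv2.resize(c,None,fx=2.5,fy=2.5))
E
```

```text
[0.30781638 0.14954528 0.61277606]
```

View pics/s2.png

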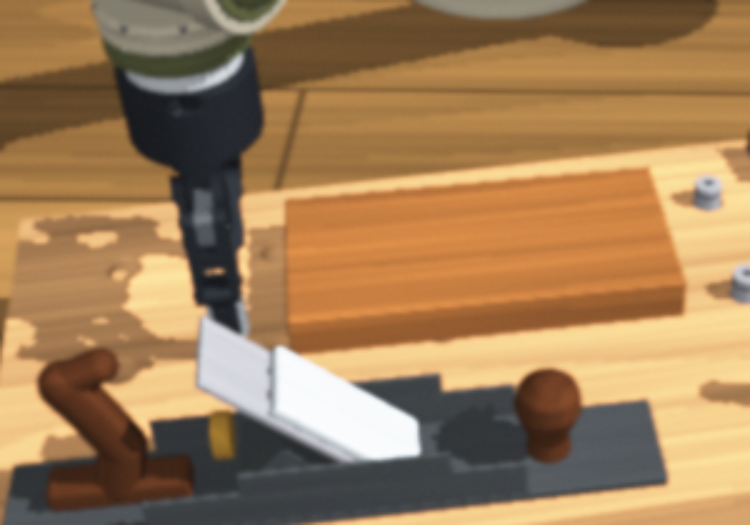

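The picture shows the open fingers at crop (235,320), low and just right of the board's end, clear of the plane. Now I'll push.

>>> send_rows([
  [6, 0, 0],
  [13, 0, 0],
  [18, 0, 0],
  [20, 0, 0],
  [22, 0, 0],
  [24, 0, 0],
  [26, 0, 0],
  [28, 0, 0],
  [30, 0, 0],
  [32, 0, 0],
  [34, 0, 0],
  [36, 0, 0],
  [38, 0, 0],
  [40, 0, 0],
  [42, 0, 0],
  [44, 0, 0],
  [46, 0, 0],
  [48, 0, 0],
  [50, 0, 0],
  [50, 0, 0],
], spin=[0, 0, 0, 0, 0, 0, 0, 0, 0, 0, 0, 0, 0, 0, 0, 0, 0, 0, 0, 0])

```text
time_s: 12.1
position: [0.5979, -0.0874, 0.2651]
tool_rot: [[-0.199, 0.98, 0.002], [0.98, 0.199, 0.001], [0.0, 0.002, -1.0]]
ft_force: [0.8, -1.5, 0.0]
grip_width: 0.0853
```

```bash
python3 - <<'E'
from h import *
s=env.observe();print(s["ft_force"],s["wrist_torque"])
im=get_image("top"); W=cloud(im)
b=measure(W)["board"]; print(b)
c,a=np.radians(11.45),0
R=np.array([[np.cos(c),-np.sin(c)],[np.sin(c),np.cos(c)]])
print(np.round((np.array(b[0][0])-[622.3,43.8])@R,1), (s["position"][:2]*1000-[622.3,43.8])@R)
E
```

```text
[ 0.82924707 -1.52672767  0.01419146] [-0.0563115  -0.01269921 -0.0180568 ]
(([[483.8999938964844, 146.60000610351562], [531.0999755859375, -83.5999984741211], [648.7000122070312, -59.5], [601.5, 170.6999969482422]], array([566.3,  43.5]), array([120.1, 235. ]), 11.59), np.float64(0.1182152157570231))
[[-115.2  128.2]
 [-114.7 -106.8]
 [   5.4 -106.5]
 [   4.8  128.5]] [ -49.99588766 -123.7197031 ]
```

>>> send_rows([
  [1, 0, 0],
  [2, 0, 0],
  [3, 0, 0],
  [4, 0, 0],
  [5, 0, 0],
  [5.5, 0, 0],
  [6, 0, 0],
  [6.5, 0, 0],
  [6.5, 0, 0],
], spin=[0, 0, 0, 0, 0, 0, 0, 0, 0])

```text
time_s: 13.28
position: [0.5966, -0.0814, 0.2651]
tool_rot: [[-0.199, 0.98, 0.002], [0.98, 0.199, -0.0], [-0.001, 0.002, -1.0]]
ft_force: [1.1, -5.0, 0.1]
grip_width: 0.0856
```

>>> send_rows([
  [0.7, 0, 0],
  [1.2, 0, 0],
  [1.6, 0, 0],
  [1.6, 0, 0],
], spin=[0, 0, 0, 0])

```text
time_s: 13.78
position: [0.5965, -0.0809, 0.2651]
tool_rot: [[-0.198, 0.98, 0.003], [0.98, 0.198, -0.003], [-0.003, 0.002, -1.0]]
ft_force: [1.0, -9.1, -1.6]
grip_width: 0.0855
```

>>> send_rows([
  [0.8, 0, 0],
  [1.6, 0, 0],
  [2.2, 0, 0],
  [2.2, 0, 0],
], spin=[0, 0, 0, 0])

```text
time_s: 14.28
position: [0.5963, -0.0803, 0.2652]
tool_rot: [[-0.198, 0.98, 0.004], [0.98, 0.198, -0.007], [-0.007, 0.003, -1.0]]
ft_force: [1.7, -14.0, -0.9]
grip_width: 0.0853
```

```bash
python3 - <<'E'
from h import *
s=env.observe();print(s["ft_force"],s["wrist_torque"])
im=get_image("top"); W=cloud(im)
b=measure(W)["board"]; print(b)
c=np.radians(11.45)
R=np.array([[np.cos(c),-np.sin(c)],[np.sin(c),np.cos(c)]])
print(np.round((np.array(b[0][0])-[622.3,43.8])@R,1), (s["position"][:2]*1000-[622.3,43.8])@R)
E
```

```text
[  1.69496714 -13.97249034  -0.85202627] [-2.00967649 -0.12127768  0.16998268]
(([[482.79998779296875, 152.39999389648438], [528.7000122070312, -73.0], [646.4000244140625, -49.0], [600.4000244140625, 176.39999389648438]], array([564.6,  51.7]), array([120.1, 230.1]), 11.52), np.float64(0.11825296698421395))
[[-115.2  134.1]
 [-114.9  -95.9]
 [   5.2  -95.7]
 [   4.9  134.3]] [ -50.14825819 -116.4327702 ]
```

>>> send_rows([
  [0.8, 0, 0],
  [1.6, 0, 0],
  [2.4, 0, 0],
  [2.4, 0, 0],
], spin=[0, 0, 0, 0])

```text
time_s: 14.82
position: [0.596, -0.0796, 0.2654]
tool_rot: [[-0.198, 0.98, 0.005], [0.98, 0.198, -0.011], [-0.012, 0.003, -1.0]]
ft_force: [1.1, -14.3, -0.8]
grip_width: 0.0854
```

```bash
python3 - <<'E'
from h import *
im=get_image("top"); c=im["pixels"][200:320,200:360,::-1]; cv2.imwrite("pics/t3.png",cv2.resize(c,None,fx=5,fy=5,interpolation=cv2.INTER_CUBIC))
s=env.observe();print(s["ft_force"],s["wrist_torque"])
E
```

```text
[  1.50795534 -13.11134051  -1.69877455] [-2.16945829 -0.02900865  0.15436504]
```

View pics/t3.png

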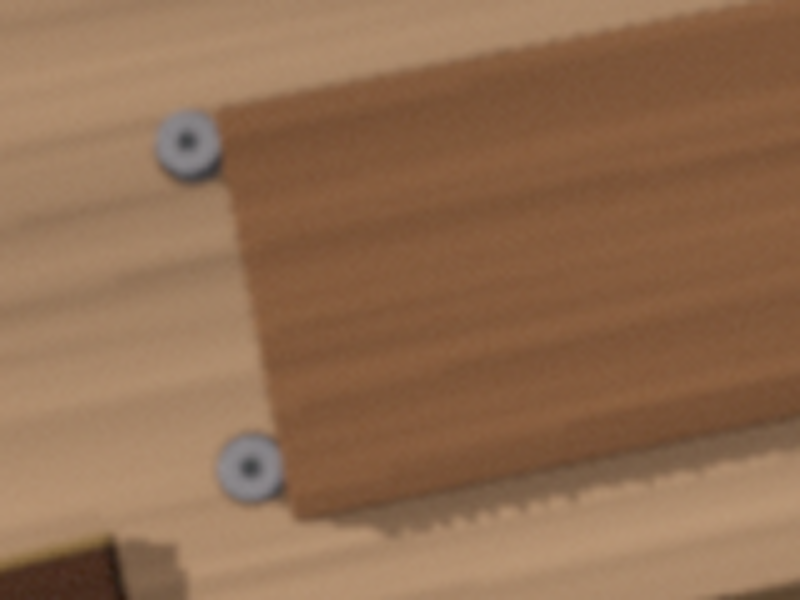

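The crop shows both dogs, at (188,143) and (250,467), touching the board's end edge with no visible gap. Now I'll back off.

>>> send_rows([
  [-1, 0, 0],
  [-2, 0, 0],
  [-4, 0, 0],
  [-8, 0, 0],
  [-15, 0, 0],
  [-25, 0, 0],
  [-35, 0, 0],
  [-45, 0, -5],
  [-50, 0, -25],
  [-52, 0, -55],
  [-52, 0, -90],
  [-52, 0, -120],
  [-65, -20, -140],
  [-95, -50, -145],
  [-125, -80, -145],
  [-155, -110, -145],
  [-185, -140, -145],
  [-205, -160, -145],
  [-210, -165, -145],
  [-210, -165, -145],
], spin=[0, 0, 0, 0, 0, 0, 0, 0, 0, 0, 0, 0, 0, 0, 0, 0, 0, 0, 0, 0])

```text
time_s: 17.38
position: [0.4746, -0.3168, 0.4123]
tool_rot: [[-0.197, 0.98, 0.005], [0.98, 0.197, -0.01], [-0.011, 0.003, -1.0]]
ft_force: [-0.3, -0.7, 0.1]
grip_width: 0.0858
```

```bash
python3 - <<'E'
from h import *
s=env.observe();print(s["position"],s["ft_force"])
c=np.radians(11.4)
R=np.array([[np.cos(c),-np.sin(c)],[np.sin(c),np.cos(c)]])
for n in("top","scene"):
    im=get_image(n); W=cloud(im); save(im,n+"4.png"); M=measure(W)
    for k,v in M.items(): print(n,k,v if k=="board" else (v[0],v[2]))
    C=np.array(M["board"][0][0]); print(np.round((C-[622.3,43.8])@R,1).tolist())
    p,l=M["proud"][2],M["low"][2]
    print("dogs",np.round((np.array([p,l])-[622.3,43.8])@R,1).tolist(),"angle",np.degrees(np.arctan2(p[1]-l[1],p[0]-l[0])))
E
```

```text
[ 0.47459127 -0.31677292  0.41234102] [-0.33359665 -0.69849119  0.11836572]
top proud (array([591.1, 169.3, 118.1]), array([588.5, 169. ]))
top low (array([500.9, 151.7, 118.5]), array([500.3, 155.1]))
top sa (array([687. , 203.1, 132.4]), array([686.5, 203.1]))
top sb (array([668.6, 298.2, 103.9]), array([669.1, 298.2]))
top board (([[482.79998779296875, 152.5], [530.5999755859375, -83.19999694824219], [648.5, -59.29999923706055], [600.7999877929688, 176.39999389648438]], array([565.7,  46.6]), array([120.3, 240.4]), 11.46), np.float64(0.11817587089028914))
[[-115.3, 134.1], [-115.0, -106.4], [5.3, -106.2], [5.1, 134.2]]
dogs [[-8.4, 129.4], [-97.6, 133.2]] angle 8.955946621331783
scene proud (array([592. , 168.6, 116.7]), array([589.9, 168.7]))
scene low (array([501.2, 150.7, 116.6]), array([501.1, 153.8]))
scene sa (array([690.2, 200.1, 130.6]), array([689.2, 199.2]))
scene sb (array([670.3, 293.6, 102.4]), array([669.3, 293.4]))
scene board (([[481.3999938964844, 150.3000030517578], [529.2000122070312, -85.4000015258789], [652.0999755859375, -60.5], [604.2999877929688, 175.1999969482422]], array([566.7,  44.9]), array([125.4, 240.5]), 11.47), np.float64(0.1167831986648109))
[[-117.1, 132.2], [-116.8, -108.2], [8.6, -108.1], [8.3, 132.4]]
dogs [[-7.1, 128.8], [-97.1, 131.8]] angle 9.525089149701232
```

View pics/scene4.png

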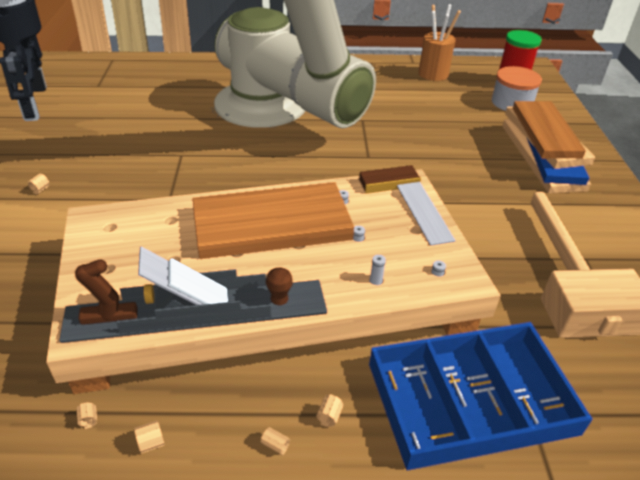

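The scene view shows the board's end against both dogs, near (345,195) and (358,233). The plane, square and spare dogs are unmoved, and the arm is clear.

```bash
python3 -c "
from rig import env
print(env.close_job())"
```

```text
the job is handed in; nothing more can be done
None
```

I finished both parts of the job and handed it in at about 17.5 s. There was no verdict.

- **Proud dog:** I pressed it down with shut fingertips, from 38 mm to about 16.5 mm above the slab. That is about 11.5 mm below the board's face, and its neighbour stands at about 15.5 mm.
- **Board:** I pushed it about 32 mm along the slab with two open fingertips, peaking at about 14 N. Its end now lies at slab y = 134.1 mm at one corner and 134.2 mm at the other; the target was 134.5 mm. Its yaw is 11.46°, the slab's is 11.45°, and the line through the two dogs was 11.35° before the push. A close-up showed no visible gap at either dog.
- **Everything else:** The spare dogs measured the same as at the start. The plane and try square look unmoved in the last picture, and I didn't measure them again. The arm is clear of everything.

**Checks that disagreed:**
- The scene camera put the board's end about 2 mm lower, at 132.3 mm, within its calibration error.
- The last readings of the two dogs' tops were spoiled because the board's top was picked up with them. Their heights above come from before the push.
- On the final push the force levelled off near 14 N while the tool tilted about 0.7°, so I backed off there.

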